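# Load and start the produce-wash doser

## Task

Stand the tall measuring bottle gently and upright inside the round rimmed plate of the white dosing unit; it is top-heavy, so do not let it fall. Then start the unit: push its spring knob in, turn it anticlockwise past the safety stop, and go on turning, taking hold afresh between the guard posts, until it is at its far end; let it spring back out. Leave the punnets and the squat jar where they are.

Things in the scene. Friction and masses are not known exactly. Their poses are not given: they have to be found in the camera images.
- bottle: Tall white plastic measuring bottle, round, 213 mm high, about 0.3 to 0.6 kg, top-heavy. From the bottom: body 52 to 54 mm diameter up to 120 mm, thin neck 28 mm diameter, measuring chamber 52 mm diameter from 145 to 195 mm (the place to grip), grey cap 28 mm diameter to 213 mm. Origin: centre of its underside, z up. It tips over when leaned about 0.2 rad.
- doser: White dosing unit, fixed, 200 mm (its x) by 360 mm (its y), deck 50 mm high; origin at the centre of its underside, x pointing away from the robot side, y towards the plate. Plate centred 90 mm along +y, knob 90 mm along -y, with a steel guard post on each side of it.
- plate (a point): Centre of the inner floor of the round steel plate on the dosing unit, 52 mm above the table; inner diameter 92 mm, rim 6 mm high above the floor and 6 mm thick.
- knob_top (a point): Centre of the flat top of the black ribbed knob (a raised 3 mm aluminium pointer bar lies on it), on its upright axis; 108 mm above the table when out. The knob is a cylinder 56 mm in diameter and 50 mm high; its lower end is 8 mm above the deck when out. The point turns with the knob.
- dial (a joint): Knob's turn, rad, anticlockwise seen from above, 0 to 2.6 (far end). At 0 the pointer points along the doser's -x; long black deck lines mark 0 and the far end. Unless pushed in, it stops at 0.55; pushed in 6 mm or more it passes the stop, and from 1.2 on it turns freely, in or out. Stays where left; takes about 0.1 N m.
- plunger (a joint): How far the knob is pushed in (down), in m: 0 out, 0.008 fully in. A spring pushes it back: about 4 N at the start, 11 N fully in.
- punnet_a: Clear closed punnet of tomatoes, 108 x 158 x 68 mm, a bystander. Origin: centre of its underside.
- punnet_b: Second such punnet, a bystander. Origin: centre of its underside.
- jar: Squat white jar, 84 mm diameter, 100 mm high, a bystander. Origin: centre of its underside.
- guard_left (a point): Top centre of the guard post on the knob's +y side; its twin stands as far off on the -y side. Each is 26 mm wide (doser's x), spans 37 to 49 mm from the knob's axis and rises 62 mm above the deck, 4 mm above the knob. Fingers must hold the knob between the posts, so one hold turns it 1.5 to 1.9 rad at most: let go and take hold again.

How it is judged:
By the outcome, as a careful person would: the job done as asked, in the order asked, and still so for the second after the job is handed in, with the robot touching nothing.
It also fails if it takes over 72 s, if anything falls off the work surface, if the arm or the gripper's body presses on something with over 40 N, if the wrist force passes 120 N, or if a joint passes its speed limit or range.

## Robot

A 6-joint arm with a two-finger parallel gripper is mounted at the origin on the work surface. World frame = base frame: x ahead of the robot, y to its left, z up, the work surface at z = 0. Lengths are in mm, angles in rad, forces in N, time in s.
With the tool pointing down it reaches from about 400 to 925 mm from the base axis. Payload 12.5 kg.
Tool frame: the origin (TCP) lies at the very end of the fingers, on their centre line; the grasp point (between the pads) lies 19 mm behind it; x points along the fingers, y is the direction in which the jaws open and shut, and the axes are right-handed (so a half turn about x gives the same grasp; the last joint's range is limited). The gripper opens to 95 mm and grips with 3 to 60 N. Pads are 20 mm wide; open, the fingers measure 119 mm over their backs; the gripper's body (75 mm by 180 mm) begins 59 mm behind the grasp point.
Start: joints at [-1.287, 0.491, 1.559, -0, 1.092, -0.106], TCP at [237.526, -578.125, 214.661] pointing down, gripper open.
Joint ranges: [-3.1, 3.1], [-0.84, 2.19], [0.05, 2.79], [-1.13, 4.28], [0.06, 2.93], [-2.69, 2.69]. Speed limits (rad/s): [2.22, 2.22, 2.79, 3.14, 3.14, 3.14].

## Interface

Orientations are given as [roll, pitch, yaw] about the fixed x, y, z axes, in that order (R = Rz(yaw) Ry(pitch) Rx(roll)).
In Python, from cell import * gives the robot as it stands.
- The arm moves only by the tool step_arm, never from a script. Its argument "steps" is a list of rows, each a list of 4 numbers: the shift along the tool's x, y, z in units of 50 mm (1.0 is 50 mm), then the turn about the tool's x in units of 8 degrees (1.0 is 8 degrees). A call has 1 to 20 rows; each row shifts and turns the commanded pose from where the row before left it, along the tool's axes as they then stand; what a row does not reach is not made up. A row lasts 1/8 s, in which the tool goes at most 62.5 mm and 10.7 degrees, less where a joint would pass 70% of its speed; a pose out of reach is approached as far as the arm can. A call is refused whole if a number of a shift passes 1 or a number of a turn 1, either way. A call with a gripper value outside its range is refused whole. "jaw" is the closure, from 0 (fully open) to 1 (shut), set as the call begins (left out, the last holds). The fingers move at their own pace and stop on an object; the grip force is fixed at half the most. Time passes only in rows, so rows that do not move let the fingers close. It gives the time, the measured TCP pose, the force and the opening at its end, in the units of the state.
- state(): the state, without advancing time (a new reading comes with each control period).
- read_camera(name): name is "side" or "top" or "wrist"; returns the picture (384x512x3 uint8, red, green, blue); there is no depth.
- camera_info(name): a dict with "mtx" (3x3 intrinsics, pixels), "k1" (the pictures are not rectified: a ray, as slopes to the right and down, at radius r is drawn at 1 + k1 r^2 times it, then the intrinsics apply), "eye" and "attitude" of the camera in the world; the wrist camera has in their place "hand_eye" (4x4, takes a point from camera to tool coordinates, whose origin is the TCP and whose axes are the tool frame's). Camera axes: x right, y down, z forward; pixel columns grow to the right and rows downward; lengths in mm; the calibration is good to about 2 mm. A picture is of the moment at which its call begins: read the wrist's pose just before it. camera_info takes no time and is no camera call.
- job_done(): hands the job in, once; it reports no verdict.
The state is a dict: "t": time; "joints": joint angles; "qvel": joint speeds; "tau": joint torques, N m; "eef_pos": TCP position; "tcp_rot": TCP orientation; "ft_force": force on the tool from outside, world axes, zero at the start; "moment": the same for the moment, N m; "opening": opening from 0.0 (shut) to 1.0 (fully open).
Only numpy, scipy, OpenCV 4.12 (cv2) and the standard library are available. Lean on these libraries where they do the work, as an engineer would, in place of code of your own. Each camera call takes 0.05 s, during which the arm holds its last target.

## Working session

There is one attempt and no reset: what is moved stays moved. The work goes in short steps, Python scripts to look and compute and a tool call to move; the robot and the scene stay as the last step left them, time stands still between calls to the robot, and variables do not carry over. Pictures are saved under pics/ and viewed, and the job is handed in when it is done.

Besides the shell and the picture viewer there is one more tool, called by a JSON object that holds its "api" and its "payload". step_arm: Moves the arm, as the interface text tells. Its arguments: {"type":"object","properties":{"steps":{"type":"array","items":{"type":"array","items":{"type":"number"}}},"jaw":{"type":"number"}},"required":["steps"]}

```bash
mkdir -p pics; ls; python3 - <<'E'
from cell import *
import cv2
print(state())
for n in ("side","top","wrist"):
    print(n,camera_info(n))
    cv2.imwrite(f"pics/{n}0.png",read_camera(n)[:,:,::-1])
E
```

```text
pics
{'t': 0.0, 'joints': array([-1.28662565e+00,  4.91588000e-01,  1.55949293e+00,  6.18898711e-06,
        1.09170056e+00, -1.05575428e-01]), 'qvel': array([-0.00048875,  0.00166929, -0.00038291, -0.00134942, -0.00049031,
        0.00030606]), 'tau': array([ 2.39918532e-03, -6.12644148e+01, -2.58175617e+01,  6.92441245e-02,
        4.82554967e-02, -1.19432270e-04]), 'eef_pos': array([ 237.4328361 , -577.85747522,  214.02911159]), 'tcp_rot': array([-1.68098865,  1.56960747,  1.85034725]), 'ft_force': array([-0.61412722,  0.02156675, -0.15908339]), 'moment': array([-0.00317061, -0.0026879 ,  0.02167662]), 'opening': 1.0007382625007601}
side {'mtx': array([[443.40645768,   0.        , 247.89174353],
       [  0.        , 443.40645768, 186.82929923],
       [  0.        ,   0.        ,   1.        ]]), 'k1': 0.03216154809073766, 'eye': array([ 10.47322077, 508.3582656 , 790.62970959]), 'attitude': array([-2.28855932,  0.00680024, -2.40610095])}
top {'mtx': array([[414.86296173,   0.        , 254.45662618],
       [  0.        , 414.86296173, 190.99588118],
       [  0.        ,   0.        ,   1.        ]]), 'k1': -0.09590448507352911, 'eye': array([ 475.47730589,  -98.81993751, 1229.52213725]), 'attitude': array([-3.06227848,  0.01819324, -1.540997  ])}
wrist {'mtx': array([[337.53293978,   0.        , 252.07404203],
       [  0.        , 337.53293978, 187.17960997],
       [  0.        ,   0.        ,   1.        ]]), 'k1': -0.04707729020276299, 'hand_eye': array([[-1.56523153e-04, -2.75747799e-01,  9.61230007e-01,
        -1.69756107e+02],
       [ 9.99999863e-01, -5.23582647e-04,  1.26362776e-05,
         8.98219255e-01],
       [ 4.99798926e-04,  9.61229877e-01,  2.75747843e-01,
        -7.75455982e+01],
       [ 0.00000000e+00,  0.00000000e+00,  0.00000000e+00,
         1.00000000e+00]])}
```

View pics/top0.png

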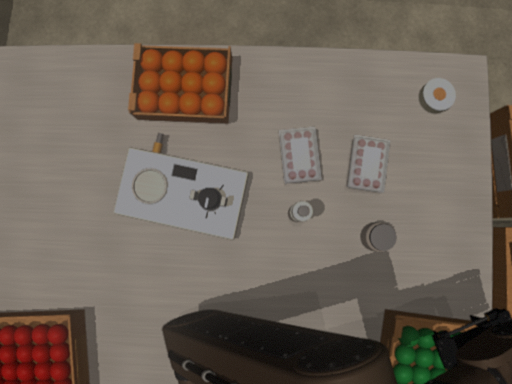

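View pics/side0.png

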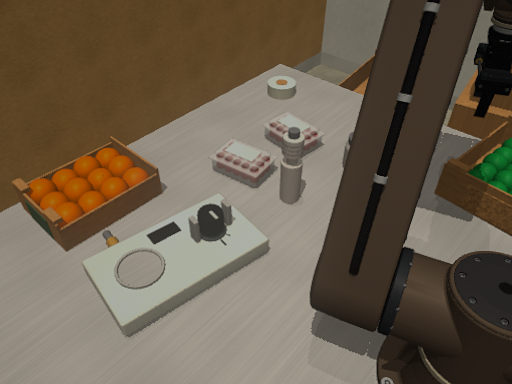

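View pics/wrist0.png

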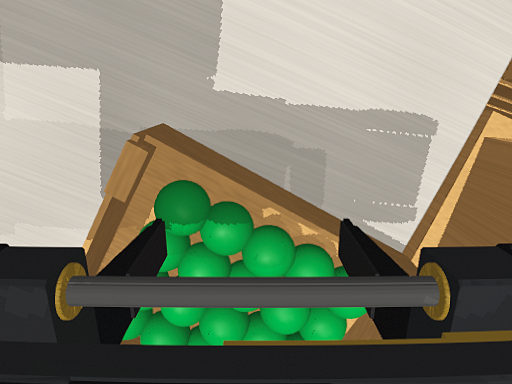

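The top view shows the doser (plate at 150,186, knob at 209,198), the bottle at (302,211), the punnets at (300,155) and (368,163), and the jar at (380,236). The side view shows the bottle upright at (292,165). Next I measure.

```bash
cat > h.py <<'E'
from cell import *
import cv2, numpy as np
from scipy.spatial.transform import Rotation as Rn
def campose(n,st=None):
    c=camera_info(n)
    if n=="wrist":
        Rt=Rn.from_euler('xyz',st['tcp_rot']).as_matrix()
        H=c['hand_eye']; return c,Rt@H[:3,:3],np.array(st['eef_pos'])+Rt@H[:3,3]
    return c,Rn.from_euler('xyz',c['attitude']).as_matrix(),c['eye']
def ray(n,uv,st=None):
    c,R,e=campose(n,st); K=c['mtx']
    d=np.array([(uv[0]-K[0,2])/K[0,0],(uv[1]-K[1,2])/K[1,1]])
    s=d.copy()
    for _ in range(20): s=d/(1+c['k1']*(s@s))
    return e,R@np.array([s[0],s[1],1.])
def onz(n,uv,z,st=None):
    e,d=ray(n,uv,st); return e+d*(z-e[2])/d[2]
def proj(n,p,st=None):
    c,R,e=campose(n,st); q=R.T@(np.array(p)-e); s=q[:2]/q[2]; s=s*(1+c['k1']*(s@s))
    K=c['mtx']; return np.array([K[0,0]*s[0]+K[0,2],K[1,1]*s[1]+K[1,2]])
def crop(n,src,x0,y0,w,h,f):
    im=cv2.imread(src)[y0:y0+h,x0:x0+w]; cv2.imwrite(n,cv2.resize(im,None,fx=f,fy=f,interpolation=cv2.INTER_CUBIC))
E
python3 - <<'E'
from h import *
crop("pics/t1.png","pics/top0.png",105,130,160,120,5)
crop("pics/t2.png","pics/top0.png",270,120,140,140,4)
crop("pics/s1.png","pics/side0.png",80,120,240,200,3)
for uv,z in (((150,186),56),((209,198),108),((302,211),213),((380,236),100)): print(uv,onz("top",uv,z))
E
```

```text
(150, 186) [573.96797802 225.63445382  56.        ]
(209, 198) [541.39768672  47.15637161 108.        ]
(302, 211) [ 509.90388689 -195.72462623  213.        ]
(380, 236) [ 451.52551571 -420.74828475  100.        ]
```

View pics/t1.png

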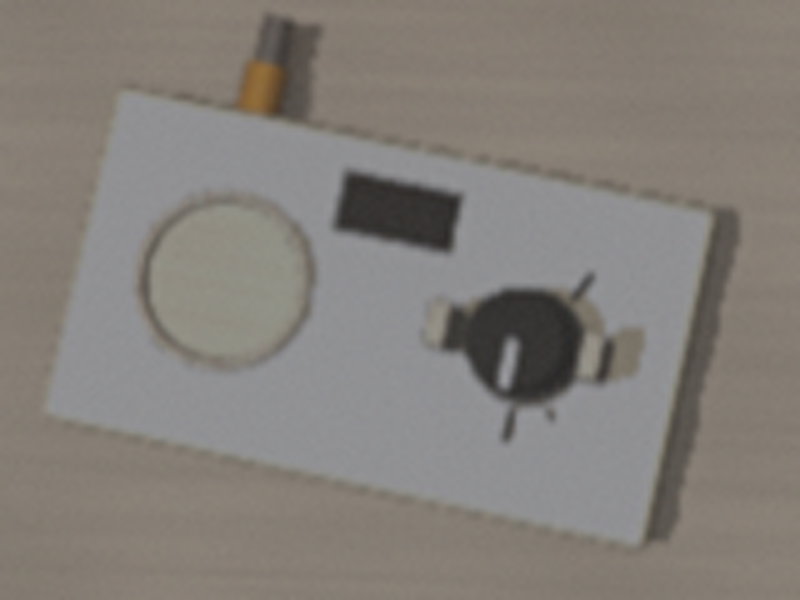

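View pics/t2.png

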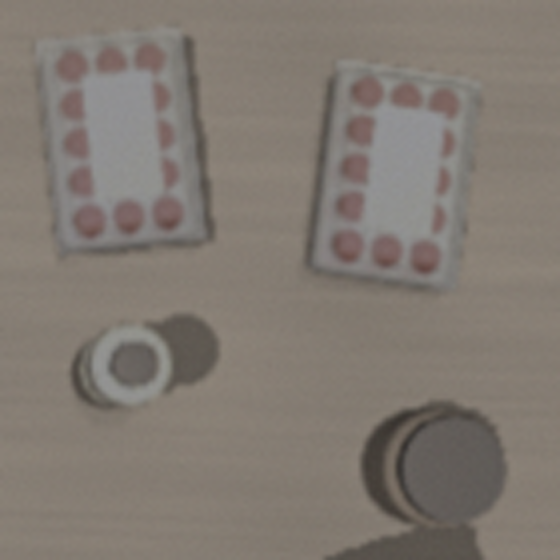

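View pics/s1.png

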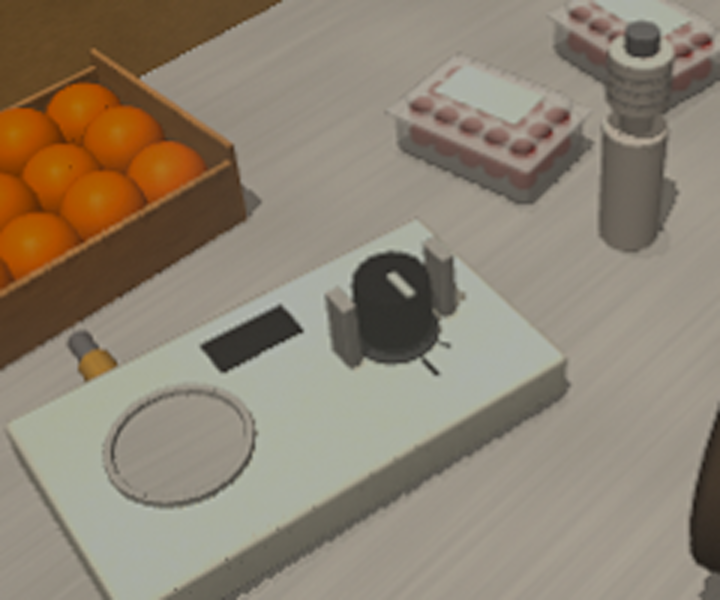

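```bash
python3 - <<'E'
from h import *
C=lambda x,y,f,ox,oy:((x+.5)/f-.5+ox,(y+.5)/f-.5+oy)
t1=lambda x,y:C(x,y,5,105,130); t2=lambda x,y:C(x,y,4,270,120); s1=lambda x,y:C(x,y,3,80,120)
P=[onz("top",t1(*p),50)[:2] for p in ((120,90),(713,210),(645,545),(45,413))]
P=np.array(P);print(P); print([np.linalg.norm(P[i]-P[i-1]) for i in range(4)])
c=P.mean(0); ang=[np.arctan2(*(P[0]-P[1])[::-1]),np.arctan2(*(P[3]-P[2])[::-1])]
print("centre",c,"y dir",np.degrees(ang))
a=np.mean(ang)-np.pi/2; x=np.array([np.cos(a),np.sin(a)]);y=np.array([-x[1],x[0]])
print("yaw",a,"plate",c+90*y,"knob",c-90*y)
print("plate top",onz("top",t1(228,281),58),"knob top",onz("top",t1(525,346),108))
print("posts",onz("top",t1(436,323),112),onz("top",t1(593,357),112))
print("0 line top",onz("top",t1(514,408),50),onz("top",t1(505,440),50),"far",onz("top",t1(592,275),50))
print("side: plate",onz("side",s1(180,445),58),"knob",onz("side",s1(394,278),108))
print("posts",onz("side",s1(342,299),112),onz("side",s1(437,246),112))
print("bottle cap",onz("top",t2(134,363),213),"chamber",onz("top",t2(131,364),195), "side cap",onz("side",s1(643,36),213))
print("base side front",onz("side",s1(629,249),0))
print("jar",onz("top",t2(452,462),100))
for nm,ps in (("A",((38,42),(185,32),(210,240),(60,255))),("B",((337,62),(478,84),(448,290),(310,268)))):
    print(nm,np.array([onz("top",t2(*p),60)[:2] for p in ps]).round())
E
```

```text
[[685.30130377 296.95013421]
 [623.68844065 -52.12903197]
 [431.62750707 -19.51970852]
 [495.51633578 330.88879097]]
[np.float64(192.79565995730036), np.float64(354.47483572994844), np.float64(194.8095741568693), np.float64(356.1852031601216)]
centre [559.03339682 139.04754617] y dir [79.99032381 79.66695193]
yaw -0.17752375858289704 plate [574.92674814 227.63310585] knob [543.14004549  50.46198649]
plate top [574.3913501  224.52746655  58.        ] knob top [539.26920066  45.43668953 108.        ]
posts [550.12495828  93.92994573 112.        ] [534.16047033   7.80436702 112.        ]
0 line top [506.98540058  57.86107658  50.        ] [488.61040956  62.3266182   50.        ] far [584.36151868  15.9716009   50.        ]
side: plate [573.04297405 228.9364346   58.        ] knob [541.86131651  48.82988613 108.        ]
posts [551.15612542  91.30749928 112.        ] [539.23553063   6.25943126 112.        ]
bottle cap [ 511.51065874 -198.44578562  213.        ] chamber [ 511.47353731 -198.35456635  195.        ] side cap [ 507.62028145 -193.5931233   213.        ]
base side front [ 499.50562068 -184.76013532    0.        ]
jar [ 454.07173694 -427.95549228  100.        ]
A [[ 745. -140.]
 [ 755. -245.]
 [ 606. -266.]
 [ 592. -160.]]
B [[ 737. -355.]
 [ 724. -457.]
 [ 575. -436.]
 [ 588. -337.]]
```

```bash
cat >> h.py <<'E'
def togo(target,yawdeg_turn=None):
    st=state(); R=Rn.from_euler('xyz',st['tcp_rot']).as_matrix()
    d=np.array(target)-st['eef_pos']; return (R.T@d)/50
def info():
    st=state(); R=Rn.from_euler('xyz',st['tcp_rot']).as_matrix()
    print("t",round(st['t'],2),"pos",st['eef_pos'].round(1),"q",st['joints'].round(3),"open",round(st['opening']*95,1),"F",st['ft_force'].round(1),"M",st['moment'].round(2))
    print("x",R[:,0].round(3),"y",R[:,1].round(3),"z",R[:,2].round(3),"jaw yaw",np.arctan2(R[1,1],R[0,1]).round(3)); return st,R
E
python3 - <<'E'
from h import *
info(); print(togo((510,-196,270)))
E
```

```text
t 0.15 pos [ 237.5 -577.9  214.2] q [-1.287  0.491  1.559  0.     1.092 -0.106] open 95.4 F [ 0.8 -0.4 -0.9] M [0.04 0.01 0.04]
x [-0.     0.001 -1.   ] y [ 0.38  -0.925 -0.001] z [-0.925 -0.38  -0.   ] jaw yaw -1.181
[-1.11080121 -4.99549694 -7.944376  ]
```

{"api": "step_arm", "payload": {"steps": [[-0.55,0,0,0],[-0.55,0,0,0],[0,-0.31,-0.5,0],[0,-0.31,-0.5,0],[0,-0.31,-0.5,0],[0,-0.31,-0.5,0],[0,-0.31,-0.5,0],[0,-0.31,-0.5,0],[0,-0.31,-0.5,0],[0,-0.31,-0.5,0],[0,-0.31,-0.5,0],[0,-0.31,-0.5,0],[0,-0.31,-0.5,0],[0,-0.31,-0.5,0],[0,-0.31,-0.5,0],[0,-0.31,-0.5,0],[0,-0.31,-0.5,0],[0,-0.31,-0.5,0],[0,0,0,0],[0,0,0,0]], "jaw": 0}}

```text
t: 2.65
eef_pos: [513.0, -197.0, 269.5]
tcp_rot: [-0.203, 1.57, -2.954]
ft_force: [0.3, -0.3, -0.3]
opening: 1.0
```

```bash
python3 - <<'E'
from h import *
st,R=info(); cv2.imwrite("pics/w1.png",read_camera("wrist")[:,:,::-1]); cv2.imwrite("pics/s1f.png",read_camera("side")[:,:,::-1])
print(proj("wrist",(510,-196,213),st))
E
```

```text
t 2.65 pos [ 513.  -197.   269.5] q [-0.487  0.33   1.671 -0.     1.141  0.694] open 95.0 F [ 0.3 -0.3 -0.3] M [-0.03  0.01 -0.06]
x [-0. -0. -1.] y [ 0.38  -0.925 -0.   ] z [-0.925 -0.38   0.   ] jaw yaw -1.181
[247.90303794 207.46261179]
```

View pics/w1.png

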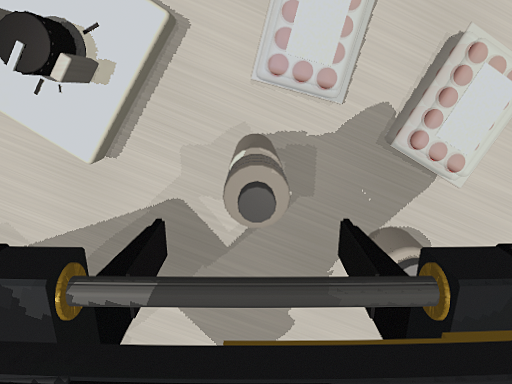

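View pics/s1f.png

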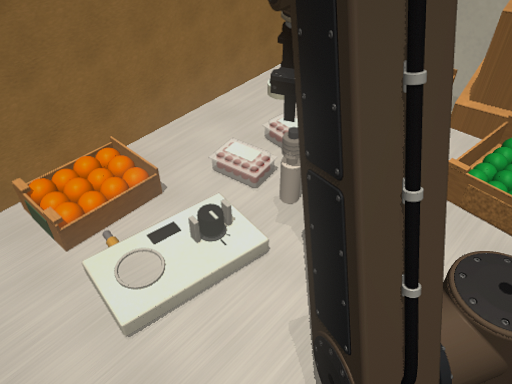

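The wrist view shows the bottle upright between the fingers, with the cap centre at about (257,202).

```bash
python3 - <<'E'
from h import *
st,R=info()
im=cv2.imread("pics/w1.png"); crop("pics/w1c.png","pics/w1.png",207,120,100,120,5)
p=onz("wrist",(257,202),213,st); print(p, onz("wrist",(257,191),195,st))
print(togo((p[0],p[1],153)), togo((510,-197,153)))
E
```

```text
t 2.75 pos [ 512.8 -197.4  269.6] q [-0.488  0.33   1.671 -0.     1.141  0.694] open 95.0 F [ 0.5 -0.  -0.2] M [ 0.02  0.07 -0.03]
x [-0. -0. -1.] y [ 0.379 -0.925  0.   ] z [-0.925 -0.379  0.   ] jaw yaw -1.182
[ 516.06138672 -200.82723174  213.        ] [ 518.67564679 -200.02226439  195.        ]
[ 2.33191965  0.08745244 -0.03458425] [ 2.33193016 -0.02934709  0.04856088]
```

View pics/w1c.png

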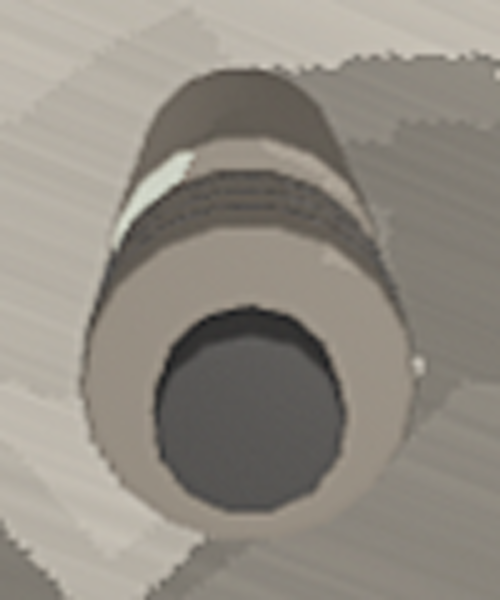

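```bash
python3 - <<'E'
from h import *
st=state()
a=onz("wrist",(257.2,204.9),213,st);b=onz("wrist",(256.3,196.3),195,st); print(a,b)
m=(a+b)/2; print(togo((m[0],m[1],153)))
E
```

```text
[ 514.1145541  -201.78664209  213.        ] [ 514.59452843 -201.13673801  195.        ]
[2.33192741e+00 8.62482791e-02 1.81483300e-03]
```

{"api": "step_arm", "payload": {"steps": [[0.03,0.07,0,0],[0.2,0,0,0],[0.25,0,0,0],[0.25,0,0,0],[0.25,0,0,0],[0.25,0,0,0],[0.25,0,0,0],[0.25,0,0,0],[0.25,0,0,0],[0.2,0,0,0],[0.1,0,0,0],[0.05,0,0,0],[0,0,0,0],[0,0,0,0]]}}

```text
t: 4.5
eef_pos: [514.7, -200.1, 153.4]
tcp_rot: [2.098, 1.57, -0.653]
ft_force: [0.7, -0.3, 0.2]
opening: 1.002
```

{"api": "step_arm", "payload": {"steps": [[0,0,0,0],[0,0,0,0],[0,0,0,0],[0,0,0,0],[0,0,0,0],[0,0,0,0],[0,0,0,0],[0,0,0,0]], "jaw": 1}}

```text
t: 5.5
eef_pos: [514.6, -199.9, 153.1]
tcp_rot: [-0.891, 1.571, 2.64]
ft_force: [0.3, 0.4, -0.2]
opening: 0.544
```

```bash
python3 - <<'E'
from h import *
st,R=info(); cv2.imwrite("pics/w2.png",read_camera("wrist")[:,:,::-1])
E
```

```text
t 5.5 pos [ 514.6 -199.9  153.1] q [-0.49   0.461  1.808  0.     0.873  0.691] open 51.7 F [ 0.3  0.4 -0.2] M [ 0.13  0.01 -0.04]
x [-0.  0. -1.] y [ 0.38  -0.925 -0.   ] z [-0.925 -0.38   0.   ] jaw yaw -1.181
```

View pics/w2.png

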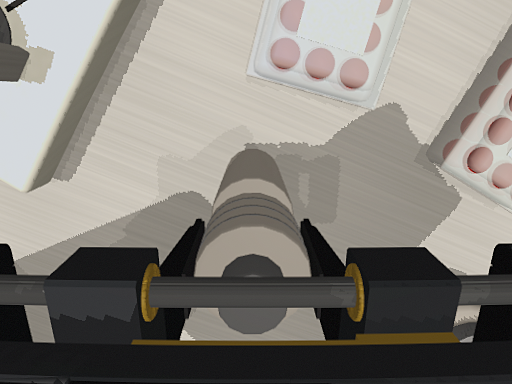

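{"api": "step_arm", "payload": {"steps": [[-0.02,0,0,0],[-0.05,0,0,0],[-0.1,0,0,0],[-0.2,0,0,0],[-0.25,0,0,0],[-0.3,0,0,0],[-0.3,0,0,0],[-0.3,0,0,0],[-0.3,0,0,0],[-0.3,0,0,0],[-0.25,0,0,0],[-0.2,0,0,0],[-0.1,0,0,0],[-0.05,0,0,0],[0,0,0,0],[0,0,0,0]]}}

```text
t: 7.55
eef_pos: [514.5, -199.9, 288.8]
tcp_rot: [-0.716, 1.57, 2.815]
ft_force: [0.5, 0.2, -6.5]
opening: 0.545
```

```bash
python3 - <<'E'
from h import *
st,R=info(); cv2.imwrite("pics/w3.png",read_camera("wrist")[:,:,::-1]); 
cv2.imwrite("pics/s3.png",read_camera("side")[:,:,::-1])
E
```

```text
t 7.55 pos [ 514.5 -199.9  288.8] q [-0.49   0.317  1.637 -0.     1.188  0.691] open 51.7 F [ 0.5  0.2 -6.5] M [ 0.    0.02 -0.  ]
x [-0.001  0.    -1.   ] y [ 0.38  -0.925 -0.   ] z [-0.925 -0.38   0.   ] jaw yaw -1.181
```

View pics/w3.png

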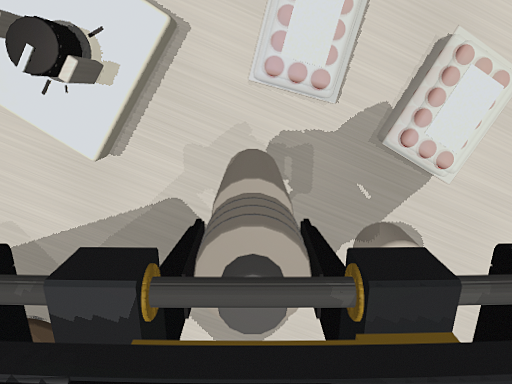

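View pics/s3.png

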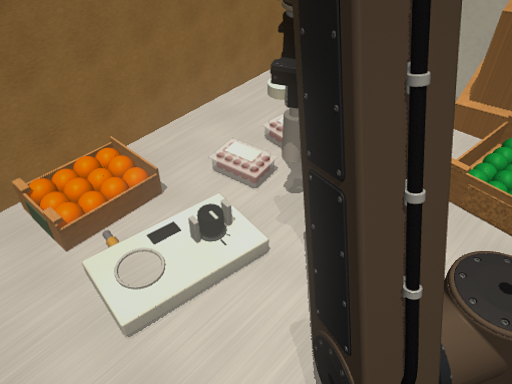

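{"api": "step_arm", "payload": {"steps": [[0,-0.04,-0.023,0],[0,-0.1,-0.06,0],[0,-0.2,-0.117,0],[0,-0.3,-0.175,0],[0,-0.4,-0.235,0],[0,-0.4,-0.235,0],[0,-0.4,-0.235,0],[0,-0.4,-0.235,0],[0,-0.4,-0.235,0],[0,-0.4,-0.235,0],[0,-0.4,-0.235,0],[0,-0.4,-0.235,0],[0,-0.4,-0.235,0],[0,-0.4,-0.235,0],[0,-0.4,-0.235,0],[0,-0.4,-0.235,0],[0,-0.4,-0.235,0],[0,-0.4,-0.235,0],[0,-0.3,-0.175,0],[0,-0.3,-0.175,0]]}}

```text
t: 10.15
eef_pos: [570.2, 193.9, 289.1]
tcp_rot: [0.872, 1.571, -1.879]
ft_force: [0.1, 0.3, -5.5]
opening: 0.545
```

{"api": "step_arm", "payload": {"steps": [[0,-0.25,-0.15,0],[0,-0.15,-0.1,0],[0,-0.08,-0.05,0],[0,-0.03,-0.02,0],[0,0,0,0],[0,0,0,0],[0,0,0,0]]}}

```text
t: 11.02
eef_pos: [575.5, 222.1, 289.2]
tcp_rot: [2.239, 1.571, -0.513]
ft_force: [0.3, -0.6, -5.6]
opening: 0.542
```

```bash
python3 - <<'E'
from h import *
st,R=info(); cv2.imwrite("pics/w4.png",read_camera("wrist")[:,:,::-1]); 
cv2.imwrite("pics/s4.png",read_camera("side")[:,:,::-1]); cv2.imwrite("pics/t4.png",read_camera("top")[:,:,::-1])
print(proj("wrist",(574,227,52),st))
E
```

```text
t 11.03 pos [575.5 222.1 289.2] q [ 0.261  0.417  1.479 -0.     1.245  1.443] open 51.5 F [ 0.3 -0.6 -5.6] M [-0.01 -0.02 -0.02]
x [ 0. -0. -1.] y [ 0.38  -0.925  0.   ] z [-0.925 -0.38  -0.   ] jaw yaw -1.181
[247.13078868 155.99980479]
```

View pics/w4.png

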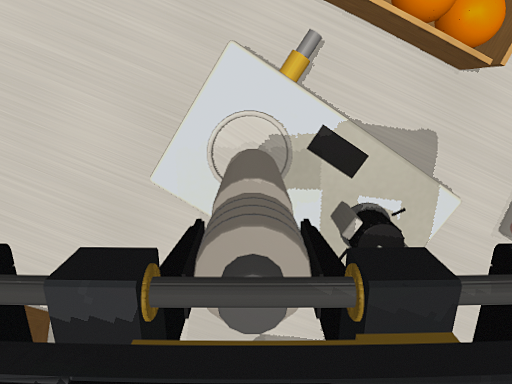

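View pics/s4.png

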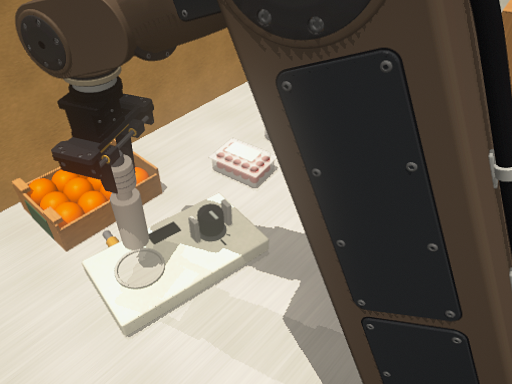

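```bash
python3 - <<'E'
from h import *
st=state(); R=Rn.from_euler('xyz',st['tcp_rot']).as_matrix()
print(onz("wrist",(250,152),58,st))
zc=st['tcp_rot']
# predicted rim extremes for centre c
for c in ((574,227),(577,224),(572,226)):
    P=np.array([proj("wrist",(c[0]+52*np.cos(a),c[1]+52*np.sin(a),58),st) for a in np.linspace(0,6.28,120)])
    print(c,"u",P[:,0].min(),P[:,0].max(),"v",P[:,1].min(),P[:,1].max())
# bottle base position from wrist via axis
crop("pics/w4c.png","pics/w4.png",150,90,200,150,4)
E
```

```text
[580.85623632 226.13196145  58.        ]
(574, 227) u 204.0567708487721 290.32471143778724 v 112.98848863111286 198.03340470447066
(577, 224) u 207.2546763915518 293.6124805182431 v 111.55652640040557 196.78172487392197
(572, 226) u 204.26469096934642 290.4063690896307 v 114.93318001489004 199.73345382954403
```

View pics/w4c.png

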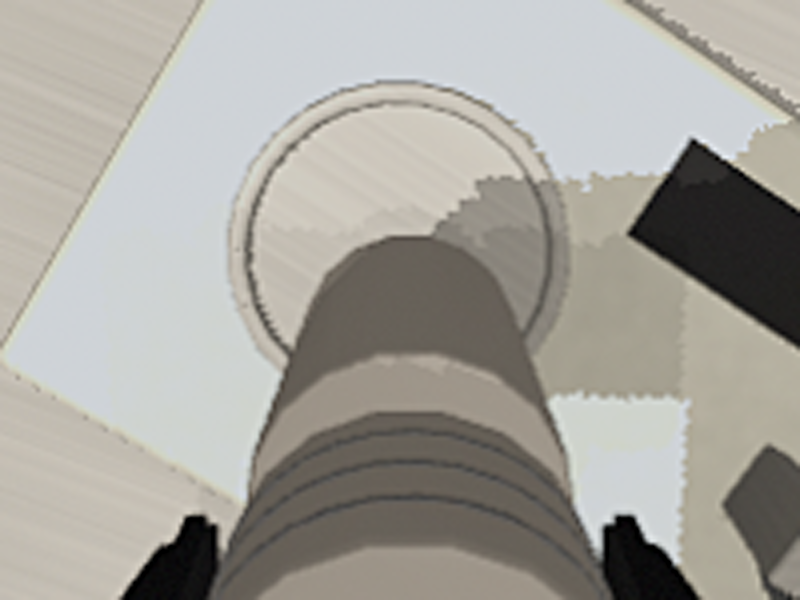

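{"api": "step_arm", "payload": {"steps": [[0.05,-0.04,-0.06,0],[0.1,0,0,0],[0.2,0,0,0],[0.2,0,0,0],[0.2,0,0,0],[0.2,0,0,0],[0.2,0,0,0],[0.15,0,0,0],[0.1,0,0,0],[0.08,0,0,0],[0.06,0,0,0],[0.03,0,0,0],[0.02,0,0,0],[0,0,0,0],[0,0,0,0]]}}

```text
t: 13.05
eef_pos: [577.5, 225.3, 209.7]
tcp_rot: [2.535, 1.571, -0.217]
ft_force: [-0.7, 0.0, -5.3]
opening: 0.54
```

{"api": "step_arm", "payload": {"steps": [[0.02,0,0,0],[0.02,0,0,0],[0.01,0,0,0],[0,0,0,0]]}}

```text
t: 13.55
eef_pos: [577.4, 225.3, 207.0]
tcp_rot: [0.635, 1.571, -2.117]
ft_force: [0.1, -0.2, -5.8]
opening: 0.546
```

```bash
python3 - <<'E'
from h import *
st,R=info(); cv2.imwrite("pics/s5.png",read_camera("side")[:,:,::-1])
crop("pics/s5c.png","pics/s5.png",60,120,160,200,3)
E
```

```text
t 13.55 pos [577.4 225.3 207. ] q [ 0.266  0.491  1.581 -0.     1.07   1.447] open 51.9 F [ 0.1 -0.2 -5.8] M [-0.05 -0.01  0.03]
x [-0. -0. -1.] y [ 0.38  -0.925  0.   ] z [-0.925 -0.38   0.   ] jaw yaw -1.181
```

View pics/s5c.png

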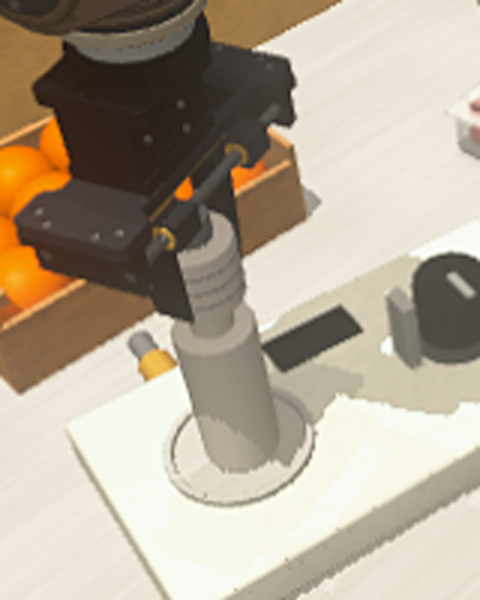

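The side view shows the bottle upright inside the plate's rim, about 2 mm above the floor. I lower it gently.

{"api": "step_arm", "payload": {"steps": [[0.01,0,0,0],[0.01,0,0,0],[0.01,0,0,0],[0,0,0,0]]}}

```text
t: 14.1
eef_pos: [577.4, 225.3, 205.5]
tcp_rot: [0.609, 1.571, -2.143]
ft_force: [-0.2, 0.1, -5.5]
opening: 0.544
```

{"api": "step_arm", "payload": {"steps": [[0.01,0,0,0],[0,0,0,0]]}}

```text
t: 14.35
eef_pos: [577.5, 225.3, 205.2]
tcp_rot: [2.482, 1.571, -0.269]
ft_force: [0.5, -0.1, -5.8]
opening: 0.545
```

{"api": "step_arm", "payload": {"steps": [[0.01,0,0,0],[0.005,0,0,0],[0,0,0,0]]}}

```text
t: 14.72
eef_pos: [577.7, 225.4, 205.1]
tcp_rot: [2.968, 1.57, 0.216]
ft_force: [-0.6, 0.8, 5.1]
opening: 0.542
```

{"api": "step_arm", "payload": {"steps": [[0.01,0,0,0],[0,0,0,0]]}}

```text
t: 14.98
eef_pos: [577.8, 225.5, 205.1]
tcp_rot: [3.007, 1.569, 0.256]
ft_force: [-2.9, 0.7, 9.3]
opening: 0.544
```

{"api": "step_arm", "payload": {"steps": [[-0.012,0,0,0],[0,0,0,0]]}}

```text
t: 15.22
eef_pos: [577.7, 225.4, 205.1]
tcp_rot: [2.988, 1.57, 0.236]
ft_force: [-0.3, 0.2, 6.5]
opening: 0.545
```

{"api": "step_arm", "payload": {"steps": [[0,0,0,0],[0,0,0,0],[0,0,0,0],[0,0,0,0]], "jaw": 0.3}}

```text
t: 15.72
eef_pos: [577.5, 225.3, 204.3]
tcp_rot: [0.466, 1.571, -2.286]
ft_force: [-0.3, 0.8, -0.7]
opening: 0.696
```

{"api": "step_arm", "payload": {"steps": [[0,0,0,0],[0,0,0,0],[0,0,0,0],[0,0,0,0]], "jaw": 0}}

```text
t: 16.23
eef_pos: [577.5, 225.3, 204.5]
tcp_rot: [1.592, 1.571, -1.159]
ft_force: [0.3, -0.5, 0.6]
opening: 0.995
```

```bash
python3 - <<'E'
from h import *
st,R=info(); cv2.imwrite("pics/s6.png",read_camera("side")[:,:,::-1]); cv2.imwrite("pics/w6.png",read_camera("wrist")[:,:,::-1])
crop("pics/s6c.png","pics/s6.png",60,120,160,200,3)
E
```

```text
t 16.23 pos [577.5 225.3 204.5] q [ 0.266  0.493  1.584 -0.     1.064  1.447] open 94.5 F [ 0.3 -0.5  0.6] M [ 0.01 -0.04 -0.03]
x [ 0. -0. -1.] y [ 0.38  -0.925  0.   ] z [-0.925 -0.38  -0.   ] jaw yaw -1.181
```

View pics/s6c.png

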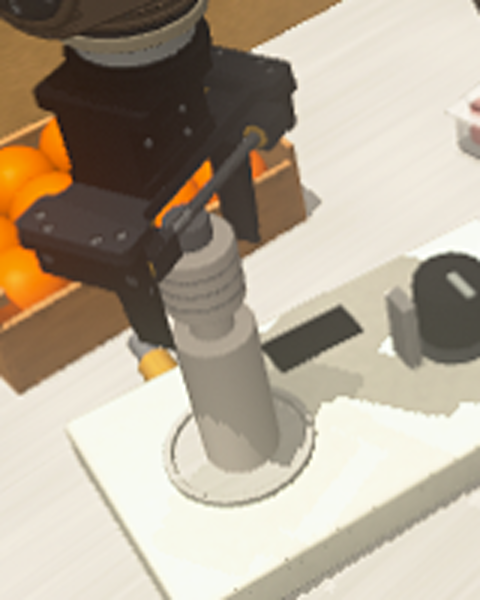

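View pics/w6.png

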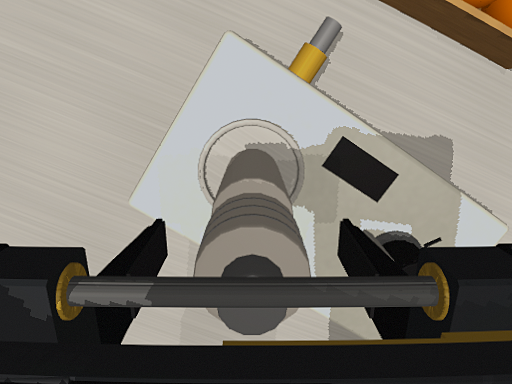

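{"api": "step_arm", "payload": {"steps": [[-0.05,0,0,0],[-0.15,0,0,0],[-0.3,0,0,0],[-0.35,0,0,0],[-0.35,0,0,0],[-0.35,0,0,0],[-0.3,0,0,0],[-0.15,0,0,0],[0,0.3,0.2,0],[0,0.55,0.36,0],[0,0.55,0.36,0],[0,0.55,0.36,0],[0,0.55,0.36,0],[0,0.4,0.26,0],[0,0.12,0.09,0],[0.4,0,0,-0.6],[0.6,0,0,-0.6],[0.6,0,0,-0.6],[0.5,0,0,0],[0.1,0,0,0]]}}

```text
t: 18.82
eef_pos: [542.0, 48.0, 193.0]
tcp_rot: [-0.652, 1.568, 3.131]
ft_force: [-0.4, 0.3, 1.7]
opening: 0.997
```

{"api": "step_arm", "payload": {"steps": [[0,0,0,0],[0,0,0,0]]}}

```text
t: 19.08
eef_pos: [543.2, 47.9, 195.4]
tcp_rot: [2.423, 1.569, -0.078]
ft_force: [0.3, -0.3, -0.0]
opening: 1.002
```

```bash
python3 - <<'E'
from h import *
st,R=info(); cv2.imwrite("pics/w7.png",read_camera("wrist")[:,:,::-1]); cv2.imwrite("pics/s7.png",read_camera("side")[:,:,::-1])
print(proj("wrist",(543,48,108),st))
E
```

```text
t 19.07 pos [543.2  47.9 195.4] q [-0.033  0.399  1.779 -0.     0.962  0.897] open 95.2 F [ 0.3 -0.3 -0. ] M [ 0.04 -0.04 -0.02]
x [ 0.002 -0.    -1.   ] y [ 0.598 -0.801  0.001] z [-0.801 -0.598 -0.001] jaw yaw -0.93
[250.70171213 191.69891604]
```

View pics/w7.png

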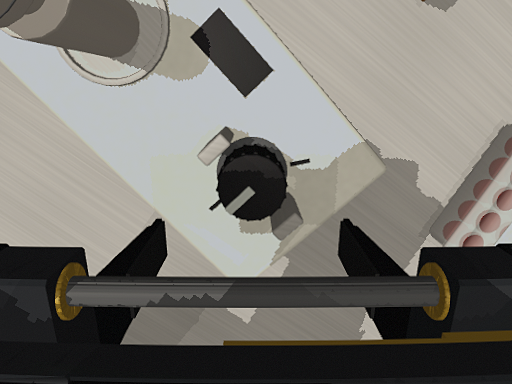

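View pics/s7.png

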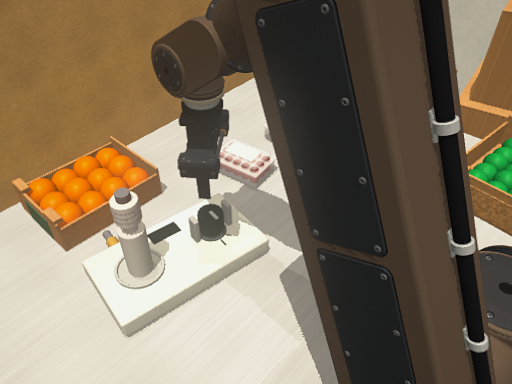

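```bash
python3 - <<'E'
from h import *
crop("pics/w7c.png","pics/w7.png",180,110,150,140,5)
st=state()
for p in ((543,48,108),): 
    P=np.array([proj("wrist",(p[0]+28*np.cos(a),p[1]+28*np.sin(a),108),st) for a in np.linspace(0,6.28,90)])
    print(P.min(0),P.max(0),((P.min(0)-[180,110])*5,(P.max(0)-[180,110])*5))
E
```

```text
[215.53320881 156.8969987 ] [285.93693771 224.35984991] (array([177.66604403, 234.48499351]), array([529.68468856, 571.79924956]))
```

View pics/w7c.png

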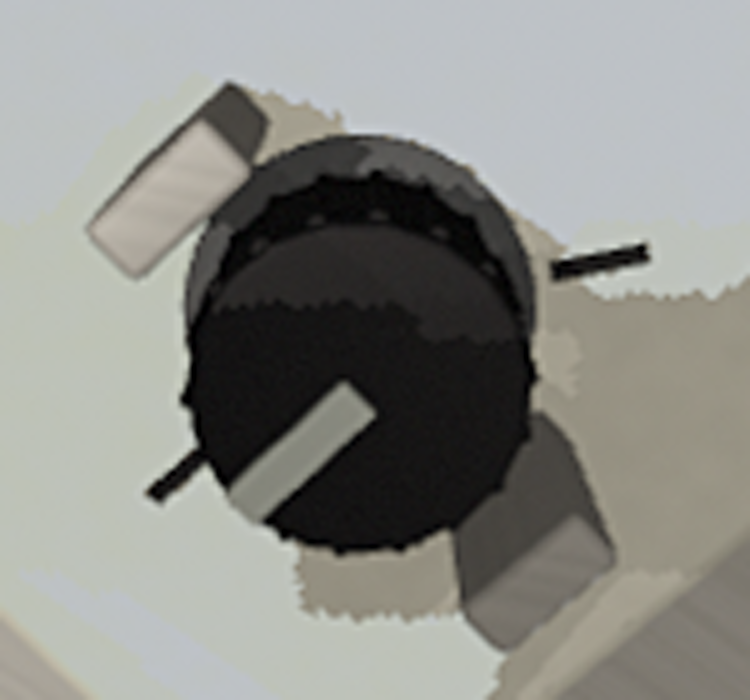

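```bash
python3 - <<'E'
from h import *
st=state(); f=lambda x,y:((x+.5)/5-.5+180,(y+.5)/5-.5+110)
print("knob",onz("wrist",f(360,388),108,st))
a=onz("wrist",f(169,213),112,st); b=onz("wrist",f(540,582),112,st); print("posts",a,b,(a+b)/2,np.linalg.norm(a-b),"yaw",np.arctan2(*(a-b)[1::-1])-np.pi/2)
l=onz("wrist",f(155,493),50,st); r=onz("wrist",f(600,262),50,st);print("marks",l,r)
k=onz("wrist",f(360,388),108,st); print(togo((k[0],k[1],70)))
k=(a+b)/2; print(np.arctan2(l[1]-k[1],l[0]-k[0]),np.arctan2(r[1]-k[1],r[0]-k[0]))
E
```

```text
knob [546.33141603  49.62943826 108.        ]
posts [552.07833882  90.02850528 112.        ] [538.48416487   7.53312467 112.        ] [545.28125185  48.78081497 112.        ] 83.60795050104741 yaw -0.16331934739862253
marks [491.46622995  59.35690394  50.        ] [580.3392432   17.99944108  50.        ]
[ 2.5058935   0.00783256 -0.07044207]
2.947539019591102 -0.7205339594463884
```

{"api": "step_arm", "payload": {"steps": [[0.1,0.01,-0.05,0],[0.25,0,0,0],[0.3,0,0,0],[0.3,0,0,0],[0.3,0,0,0],[0.3,0,0,0],[0.3,0,0,0],[0.25,0,0,0],[0.2,0,0,0],[0.12,0,0,0],[0.05,0,0,0],[0,0,0,0],[0,0,0,0]]}}

```text
t: 20.8
eef_pos: [545.3, 48.9, 71.3]
tcp_rot: [2.378, 1.57, -0.123]
ft_force: [0.1, -1.0, -0.6]
opening: 1.0
```

{"api": "step_arm", "payload": {"steps": [[0,0,0,0],[0,0,0,0],[0,0,0,0],[0,0,0,0],[0,0,0,0],[0,0,0,0]], "jaw": 1}}

```text
t: 21.55
eef_pos: [544.8, 49.2, 71.0]
tcp_rot: [-1.069, 1.57, 2.714]
ft_force: [-1.4, 4.5, 2.1]
opening: 0.586
```

```bash
python3 - <<'E'
from h import *
st,R=info(); cv2.imwrite("pics/w8.png",read_camera("wrist")[:,:,::-1])
E
```

```text
t 21.55 pos [544.8  49.2  71. ] q [-0.031  0.573  1.888  0.     0.68   0.899] open 55.7 F [-1.4  4.5  2.1] M [0.76 0.43 0.  ]
x [-0.001  0.    -1.   ] y [ 0.598 -0.801 -0.001] z [-0.801 -0.598  0.   ] jaw yaw -0.93
```

View pics/w8.png

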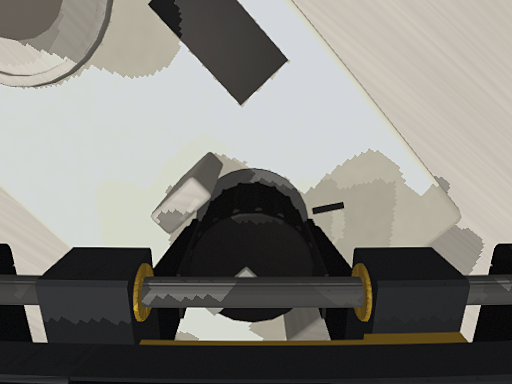

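{"api": "step_arm", "payload": {"steps": [[0.04,-0.01,0,0],[0.04,0,0,0],[0.04,0,0,0],[0.04,0,0,0],[0,0,0,0],[0,0,0,0]]}}

```text
t: 22.35
eef_pos: [544.8, 49.3, 63.3]
tcp_rot: [2.112, 1.57, -0.389]
ft_force: [-3.8, 2.9, 9.8]
opening: 0.586
```

{"api": "step_arm", "payload": {"steps": [[0.01,0,0,-0.2],[0,0,0,-0.5],[0,0,0,-0.6],[0,0,0,-0.6],[0,0,0,-0.6],[0,0,0,-0.6],[0,0,0,-0.6],[0,0,0,-0.6],[0,0,0,-0.6],[0,0,0,0]]}}

```text
t: 23.6
eef_pos: [545.4, 49.1, 63.1]
tcp_rot: [1.58, 1.569, -0.235]
ft_force: [-2.1, 1.2, 9.2]
opening: 0.586
```

```bash
python3 - <<'E'
from h import *
st,R=info(); cv2.imwrite("pics/w9.png",read_camera("wrist")[:,:,::-1])
E
```

```text
t 23.6 pos [545.4  49.1  63.1] q [-3.100e-02  5.860e-01  1.894e+00 -1.000e-03  6.600e-01  2.140e-01] open 55.6 F [-2.1  1.2  9.2] M [0.13 0.28 0.05]
x [ 0.002 -0.    -1.   ] y [ 0.97  -0.242  0.002] z [-0.242 -0.97  -0.   ] jaw yaw -0.244
```

View pics/w9.png

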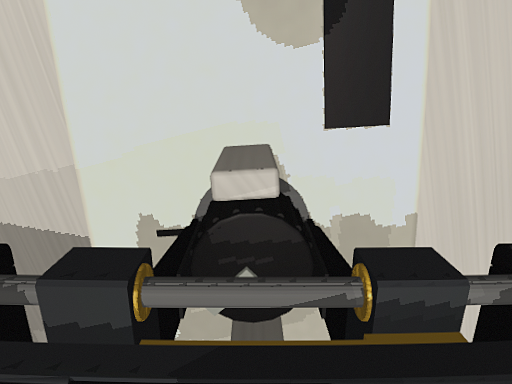

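{"api": "step_arm", "payload": {"steps": [[0,0,0,-0.4],[0,0,0,-0.6],[0,0,0,-0.6],[0,0,0,-0.6],[0,0,0,-0.6],[0,0,0,-0.6],[0,0,0,-0.6],[0,0,0,-0.6],[0,0,0,-0.6],[0,0,0,-0.4],[0,0,0,0]]}}

```text
t: 25.02
eef_pos: [546.0, 49.3, 63.2]
tcp_rot: [0.985, 1.568, -0.049]
ft_force: [0.5, 2.4, 10.4]
opening: 0.585
```

```bash
python3 - <<'E'
from h import *
st,R=info(); cv2.imwrite("pics/w10.png",read_camera("wrist")[:,:,::-1])
E
```

```text
t 25.02 pos [546.   49.3  63.2] q [-0.03   0.586  1.893 -0.     0.66  -0.568] open 55.6 F [ 0.5  2.4 10.4] M [ 0.63 -0.19  0.07]
x [ 0.003 -0.    -1.   ] y [0.859 0.512 0.003] z [ 0.512 -0.859  0.002] jaw yaw 0.537
```

View pics/w10.png

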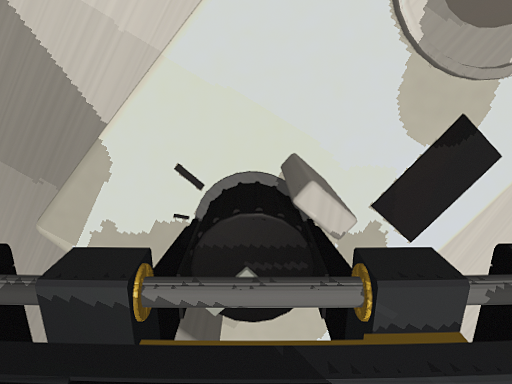

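{"api": "step_arm", "payload": {"steps": [[-0.06,0,0,0],[-0.06,0,0,0],[-0.05,0,0,0],[0,0,0,0],[0,0,0,0]]}}

```text
t: 25.7
eef_pos: [545.9, 49.3, 71.1]
tcp_rot: [0.995, 1.568, -0.04]
ft_force: [5.1, 3.0, 2.0]
opening: 0.585
```

{"api": "step_arm", "payload": {"steps": [[0,0,0,0],[0,0,0,0],[0,0,0,0],[0,0,0,0],[0,0,0,0]], "jaw": 0}}

```text
t: 26.32
eef_pos: [544.7, 49.3, 70.9]
tcp_rot: [-1.454, 1.571, -2.489]
ft_force: [-0.3, 0.2, 0.4]
opening: 0.993
```

{"api": "step_arm", "payload": {"steps": [[0,0,0,0.5],[0,0,0,0.8],[0,0,0,0.9],[0,0,0,0.9],[0,0,0,0.9],[0,0,0,0.9],[0,0,0,0.9],[0,0,0,0.9],[0,0,0,0.9],[0,0,0,0.8],[0,0,0,0.6],[0,0,0,0.4],[0,0,0,0],[0,0,0,0]]}}

```text
t: 28.08
eef_pos: [544.8, 49.3, 71.0]
tcp_rot: [0.346, 1.571, -2.0]
ft_force: [0.3, -0.2, -0.1]
opening: 0.996
```

```bash
python3 - <<'E'
from h import *
st,R=info(); cv2.imwrite("pics/w11.png",read_camera("wrist")[:,:,::-1]); cv2.imwrite("pics/s11.png",read_camera("side")[:,:,::-1])
E
```

```text
t 28.07 pos [544.8  49.3  71. ] q [-0.03   0.573  1.889 -0.     0.679  0.745] open 94.6 F [ 0.3 -0.2 -0.1] M [-0.08  0.   -0.03]
x [-0. -0. -1.] y [ 0.715 -0.7    0.   ] z [-0.7   -0.715  0.   ] jaw yaw -0.775
```

View pics/w11.png

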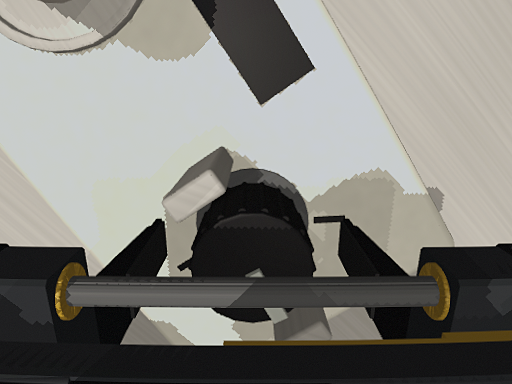

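View pics/s11.png

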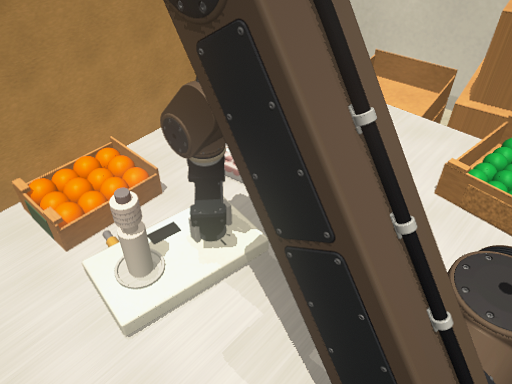

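{"api": "step_arm", "payload": {"steps": [[0,0.02,-0.02,0],[0,0,0,0]]}}

```text
t: 28.42
eef_pos: [546.3, 49.3, 70.9]
tcp_rot: [1.313, 1.571, -1.034]
ft_force: [-0.2, -0.8, -0.4]
opening: 1.0
```

{"api": "step_arm", "payload": {"steps": [[0,0,0,0],[0,0,0,0],[0,0,0,0],[0,0,0,0],[0,0,0,0],[0,0,0,0]], "jaw": 1}}

```text
t: 29.18
eef_pos: [545.6, 49.8, 71.0]
tcp_rot: [-1.181, 1.57, 2.755]
ft_force: [-3.4, 4.2, 2.1]
opening: 0.586
```

{"api": "step_arm", "payload": {"steps": [[0,0,0,-0.3],[0,0,0,-0.6],[0,0,0,-0.6],[0,0,0,-0.6],[0,0,0,-0.6],[0,0,0,-0.6],[0,0,0,-0.6],[0,0,0,-0.6],[0,0,0,-0.6],[0,0,0,-0.6],[0,0,0,-0.6],[0,0,0,-0.6],[0,0,0,-0.5],[0,0,0,-0.2],[0,0,0,0],[0,0,0,0]]}}

```text
t: 31.18
eef_pos: [545.6, 50.0, 71.0]
tcp_rot: [-2.392, 1.57, 2.605]
ft_force: [-3.2, 4.5, 2.1]
opening: 0.586
```

```bash
python3 - <<'E'
from h import *
info()
E
```

```text
t 31.18 pos [545.6  50.   71. ] q [-3.000e-02  5.750e-01  1.886e+00  1.000e-03  6.820e-01 -3.150e-01] open 55.7 F [-3.2  4.5  2.1] M [1.14 0.26 0.1 ]
x [-0.001  0.001 -1.   ] y [ 0.96   0.281 -0.001] z [ 0.281 -0.96  -0.001] jaw yaw 0.285
```

{"api": "step_arm", "payload": {"steps": [[0,0,0,-0.2],[0,0,0,-0.2],[0,0,0,-0.1],[0,0,0,0],[0,0,0,0]]}}

```text
t: 31.8
eef_pos: [545.6, 50.0, 71.0]
tcp_rot: [-2.622, 1.569, 2.444]
ft_force: [-2.8, 6.7, 2.7]
opening: 0.586
```

```bash
python3 - <<'E'
from h import *
info()
E
```

```text
t 31.8 pos [545.6  50.   71. ] q [-3.000e-02  5.750e-01  1.886e+00  1.000e-03  6.820e-01 -3.850e-01] open 55.7 F [-2.8  6.7  2.7] M [ 1.07  0.32 -0.39]
x [-0.001  0.001 -1.   ] y [ 0.938  0.347 -0.001] z [ 0.347 -0.938 -0.001] jaw yaw 0.354
```

{"api": "step_arm", "payload": {"steps": [[0,0,0,-0.2],[0,0,0,-0.2],[0,0,0,-0.1],[0,0,0,0],[0,0,0,0]]}}

```text
t: 32.42
eef_pos: [546.0, 49.1, 70.9]
tcp_rot: [-1.518, 1.57, -2.664]
ft_force: [-4.6, -3.2, 4.0]
opening: 0.584
```

```bash
python3 - <<'E'
from h import *
info();cv2.imwrite("pics/w12.png",read_camera("wrist")[:,:,::-1])
E
```

```text
t 32.42 pos [546.   49.1  70.9] q [-0.031  0.575  1.886 -0.     0.682 -0.455] open 55.4 F [-4.6 -3.2  4. ] M [-0.58  0.64 -1.02]
x [-0.001 -0.    -1.   ] y [ 0.911  0.412 -0.001] z [ 0.412 -0.911  0.   ] jaw yaw 0.424
```

View pics/w12.png

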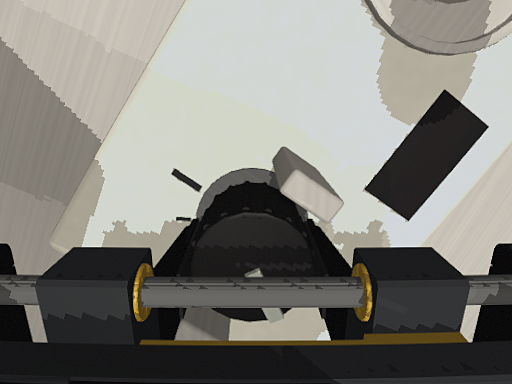

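{"api": "step_arm", "payload": {"steps": [[0,0,0,0.15],[0,0,0,0]]}}

```text
t: 32.72
eef_pos: [546.0, 49.1, 70.9]
tcp_rot: [-1.16, 1.57, -2.326]
ft_force: [-3.7, -3.1, 3.4]
opening: 0.588
```

```bash
python3 - <<'E'
from h import *
info()
E
```

```text
t 32.73 pos [546.   49.1  70.9] q [-3.100e-02  5.750e-01  1.886e+00 -1.000e-03  6.820e-01 -4.340e-01] open 55.8 F [-3.7 -3.1  3.4] M [-0.6   0.61 -0.55]
x [-0.001 -0.001 -1.   ] y [ 0.919  0.393 -0.001] z [ 0.393 -0.919  0.   ] jaw yaw 0.404
```

Still loaded against the stop. I release and rise straight up to look.

{"api": "step_arm", "payload": {"steps": [[0,0,0,0],[0,0,0,0],[0,0,0,0],[0,0,0,0],[0,0,0,0]], "jaw": 0}}

```text
t: 33.35
eef_pos: [546.3, 49.4, 71.0]
tcp_rot: [0.603, 1.571, -0.564]
ft_force: [-0.4, -0.6, -0.4]
opening: 0.994
```

{"api": "step_arm", "payload": {"steps": [[-0.1,0,0,0],[-0.3,0,0,0],[-0.4,0,0,0],[-0.4,0,0,0],[-0.4,0,0,0],[-0.4,0,0,0],[-0.3,0,0,0],[-0.1,0,0,0],[0,0,0,0],[0,0,0,0]]}}

```text
t: 34.6
eef_pos: [546.0, 49.4, 190.3]
tcp_rot: [-1.941, 1.57, -3.108]
ft_force: [-0.1, 0.1, 0.1]
opening: 1.002
```

```bash
python3 - <<'E'
from h import *
st,R=info();cv2.imwrite("pics/w13.png",read_camera("wrist")[:,:,::-1])
crop("pics/w13c.png","pics/w13.png",180,110,150,140,5)
E
```

```text
t 34.6 pos [546.   49.4 190.3] q [-0.03   0.41   1.777 -0.     0.956 -0.434] open 95.2 F [-0.1  0.1  0.1] M [-0.04 -0.17  0.04]
x [-0.001 -0.    -1.   ] y [ 0.92   0.393 -0.001] z [ 0.393 -0.92  -0.   ] jaw yaw 0.404
```

View pics/w13c.png

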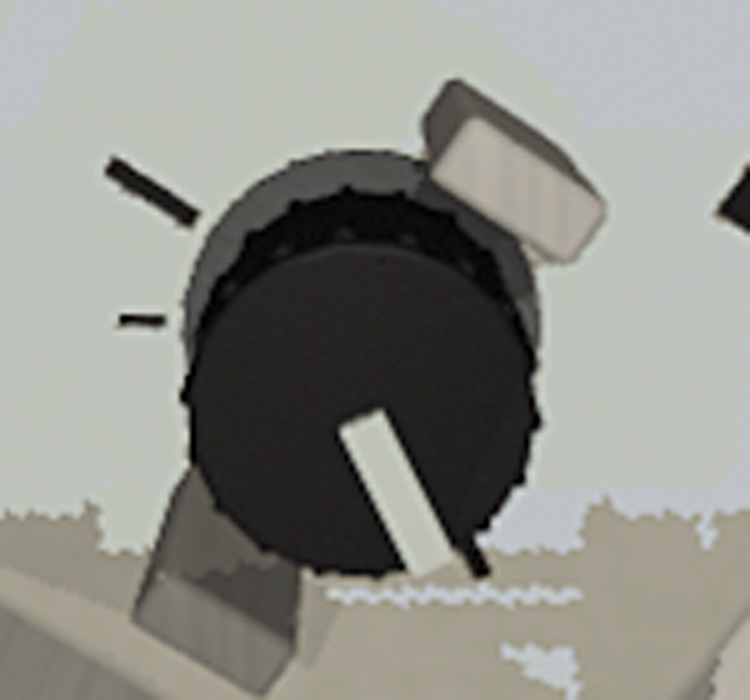

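```bash
python3 - <<'E'
from h import *
st=state(); f=lambda x,y:((x+.5)/5-.5+180,(y+.5)/5-.5+110)
a=onz("wrist",f(361,420),111,st); b=onz("wrist",f(433,568),111,st); an=np.arctan2(b[1]-a[1],b[0]-a[0])
k=np.array([546,49.5])
k2=onz("wrist",f(364,410),108,st)
l0=[onz("wrist",f(*p),50,st) for p in ((110,168),(195,217))]; an0=np.arctan2(*(l0[0]-l0[1])[1::-1])
far=onz("wrist",f(483,574),50,st)
print("pointer",a,b,an,"0line dir",an0,[np.arctan2(*(p[:2]-k)[::-1]) for p in l0],"far",far,np.arctan2(*(far[:2]-k)[::-1]))
print("dial",(an-an0)%6.283, "with yaw -.178:",(an-(np.pi-.178))%6.283,"knob",k2)
E
```

```text
pointer [545.30135824  49.37213933 111.        ] [565.42032223  31.28228868 111.        ] -0.7323421066422175 0line dir 3.009799471727157 [np.float64(2.9774174667236095), np.float64(2.962064832856359)] far [587.19570411  12.27364334  50.        ] -0.7348261313952072
dial 2.5408584216306256 with yaw -.178: 2.5870652397679894 knob [545.44820386  50.20652033 108.        ]
```

The wrist view shows the pointer at −0.732 rad, with the far line at −0.735 rad, so they agree. I retreat and check the whole scene.

{"api": "step_arm", "payload": {"steps": [[-0.3,0,0,0],[-0.5,0,0,0],[-0.5,0,0,0],[-0.5,0,0,0],[-0.4,0,0,0],[-0.1,0,0.3,0],[0,-0.2,0.5,0],[0,-0.2,0.5,0],[0,-0.2,0.5,0],[0,-0.2,0.5,0],[0,-0.2,0.5,0],[0,-0.2,0.5,0],[0,-0.2,0.4,0],[0,0,0.1,0],[0,0,0,0],[0,0,0,0],[0,0,0,0]]}}

```text
t: 36.78
eef_pos: [556.5, -152.2, 306.1]
tcp_rot: [0.697, 1.571, -0.47]
ft_force: [0.4, -0.2, 0.0]
opening: 1.001
```

```bash
python3 - <<'E'
from h import *
st,R=info()
cv2.imwrite("pics/s14.png",read_camera("side")[:,:,::-1]);cv2.imwrite("pics/t14.png",read_camera("top")[:,:,::-1])
crop("pics/s14c.png","pics/s14.png",60,120,240,200,3)
crop("pics/t14c.png","pics/t14.png",105,110,300,150,2.6)
E
```

```text
t 36.77 pos [ 556.5 -152.2  306.1] q [-0.381  0.343  1.551 -0.     1.247 -0.786] open 95.1 F [ 0.4 -0.2  0. ] M [-0.03 -0.13  0.05]
x [ 0. -0. -1.] y [0.919 0.394 0.   ] z [ 0.394 -0.919  0.   ] jaw yaw 0.405
```

View pics/s14c.png

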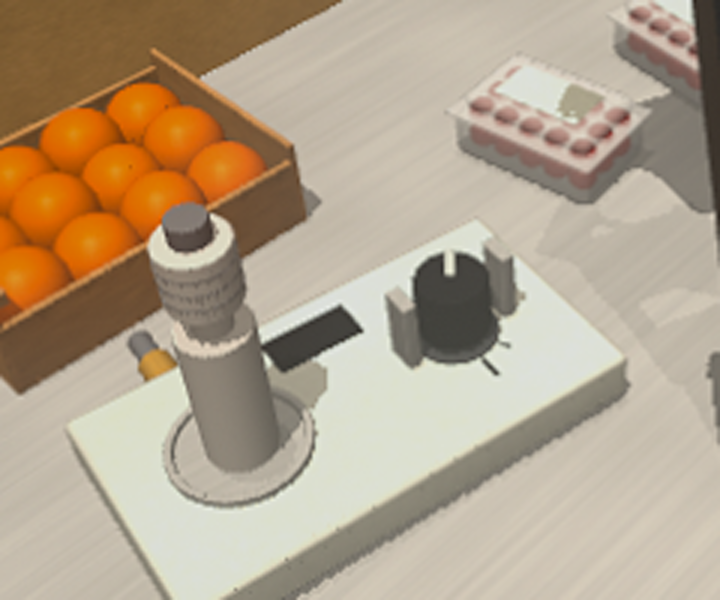

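View pics/t14c.png

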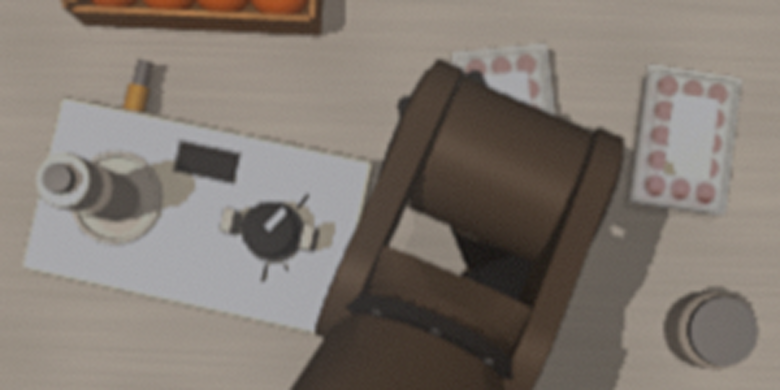

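```bash
python3 - <<'E'
from h import *
print("cap top view",onz("top",(61.5/2.6-.3+105,178.5/2.6-.3+110),265),"cap side view",onz("side",(188/3-.3+60,216/3-.3+120),265))
b=proj("side",(577.5,225.3,52)); print("expected base centre in crop",(b-[60,120])*3, "knob top z=108 expected", (proj("side",(546,49.5,108))-[60,120])*3, (proj("side",(546,49.5,100))-[60,120])*3)
E
```

```text
cap top view [573.19181172 221.09764776 265.        ] cap side view [575.1192511  222.81290098 265.        ]
expected base centre in crop [240.69867628 442.96311071] knob top z=108 expected [448.39966505 274.84592785] [449.08911938 282.61818794]
```

```bash
python3 -c "
from cell import *
print(job_done())"
```

```text
the job is handed in; nothing more can be done
None
```

The bottle is standing in the plate and the knob is at its far end and sprung back out. I handed the job in at about 37 s of the 72 s allowed.

**What I did**
- I gripped the bottle by its measuring chamber, lifted it over the guard posts and lowered it into the plate until it touched (about 9 N), then released it.
- I pushed the knob in about 8 mm and turned it 1.47 rad, past the safety stop. I then let it out, took a fresh hold between the posts and turned it until it met the end stop (about 1 N m).

**Last checks**
- **Bottle:** it stands upright inside the rim. The cap's measured position is within about 3 to 6 mm of the point where I set the base down. That is slightly more than the 2 mm calibration; the earlier fixed-camera readings were off by a similar amount and in a similar direction, so I put it down to that.
- **Knob turn:** the pointer measured −0.732 rad against −0.735 rad for the far line. Dial estimates were 2.54 rad from the drawn zero line and 2.59 rad from the deck edges, against 2.6 nominal. I relied on the far-line match and the end-stop torque.
- **Knob height:** the knob top appears at its fully out height.
- **Bystanders:** I didn't touch the punnets or the jar, and they look unmoved. I did not re-measure them, and the arm partly hid one punnet in the last top view.
- **Arm:** it is clear of everything, with wrist force near zero.

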